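First in, first out: restocking the sealing-wax tins

TASK

Restock the wax-tin lane first in, first out: bring the old tin that stands towards the back of its wooden lane forward to the lane's front stop, and only then stand the new tin of the same size from the bench behind it in the lane, touching it or no more than about two finger-widths off. Both tins stay upright the whole time, and the squat tin on the bench stays where it is.

Things in the scene. Friction and masses are not known exactly. Their poses are not given: they have to be found in the camera images.
- lane_stop (a point): The wax-tin lane: fixed wooden channel, 80 mm wide inside, floor 8 mm above the bench, side rails 8 mm thick (tops at 20 mm), front stop board nearest the robot (top at 30 mm), open back. The point: middle of the stop's inner face, on the floor; x runs along the lane to the back (floor ends at 230 mm), y left, z up. A tin at the stop has its centre at x = 28 mm. A like lane with jars is not used.
- old_tin_mid (a point): The old wax tin, standing on the floor of the lane towards its back: closed metal tin with a pale paper band, 56 mm diameter, 80 mm tall, about 0.25 kg, upright; the point is its centre, 40 mm above its underside, z along its axis.
- new_tin_mid (a point): The new wax tin, the same as the old one, standing on the bench to the robot's right of the lanes: closed metal tin with a pale paper band, 56 mm diameter, 80 mm tall, about 0.25 kg, upright; the point is its centre, 40 mm above its underside, z along its axis. Near it, not wanted: the squat tin and a slim can (44 mm diameter, 145 mm tall).
- squat_tin_mid (a point): The squat tin, to be left alone: 70 mm diameter, 45 mm tall, on the bench near the new tin; the point is its centre, half-way up.

How it is judged:
By the outcome, as a careful person would: the job done as asked, in the order asked, and still so for the second after the job is handed in, with the robot touching nothing.
It also fails if it takes over 58 s, if anything falls off the work surface, if the arm or the gripper's body presses on something with over 40 N, if the wrist force passes 120 N, or if a joint passes its speed limit or range.

ROBOT

A 6-joint arm with a two-finger parallel gripper is mounted at the origin on the work surface. World frame = base frame: x ahead of the robot, y to its left, z up, the work surface at z = 0. Lengths are in m, angles in rad, forces in N, time in s.
With the tool pointing down it reaches from about 0.25 to 0.725 m from the base axis. Payload 4 kg.
Tool frame: the origin (TCP) lies midway between the tips of the shut fingers; the grasp point (between the pads) lies 19 mm behind it; z points along the fingers, y is the direction in which the jaws open and shut (so a half turn about z gives the same grasp; the last joint's range is limited). The gripper opens to 85 mm and grips with 20 to 120 N. Pads are 22 mm wide; open, the fingers measure 114 mm over their backs; the gripper's body (76 mm by 85 mm) begins 54 mm behind the grasp point. The pads swing forward as they close: fully open they stand 13 mm farther back than shut.
Start: joints at [1.324, 0.241, 0.005, 1.335, 0, 1.571], TCP at [0.122, 0.485, 0.231] pointing down, gripper open.
Joint ranges: [-2.72, 2.72], [-1.05, 1.87], [-1.09, 1.28], [-1.99, 2.15], [-1.42, 1.44], [-3.14, 3.14]. Speed limits (rad/s): [2.79, 2.79, 3.14, 3.14, 3.14, 3.14].

INTERFACE

Orientations are given as a unit quaternion [x, y, z, w].
In Python, from workcell import bot gives the robot as it stands.
- The arm moves only by the shell command python3 -m inch 'ROWS'. ROWS is JSON, a list of rows, each a list of 5 numbers: the shift along the tool's x, y, z scaled (see below), then the turn about the tool's z scaled (see below), then the closure, from 0 (fully open) to 1 (shut). A call has 1 to 10 rows; each row is the pose to reach, as a shift and turn from the pose commanded when the call began, along the tool's axes at that moment; what a row does not reach only later rows make up. The controller multiplies each number of a shift by 100 cm and each number of a turn by 120 degrees. A row lasts 1/8 s, in which the tool goes at most 62.5 mm and 10.7 degrees, less where a joint would pass 70% of its speed; a pose out of reach is approached as far as the arm can. A call with a number of a shift or a turn outside -1 to 1 is refused whole. A call with a gripper value outside its range is refused whole. The fingers move at their own pace and stop on an object; the grip force is fixed at half the most. Time passes only in rows, so rows that repeat a pose let the fingers close. It gives the time, the measured TCP pose, the force and the opening at its end, in the units of the state.
- bot.get_obs(): the state, without advancing time (a new reading comes with each control period).
- bot.camera(name): name is "scene" or "top" or "wrist"; returns the picture (480x640x3 uint8, red, green, blue); there is no depth.
- bot.calibration(name): a dict with "intrinsics" (3x3 intrinsics, pixels), "k1" (the pictures are not rectified: a ray, as slopes to the right and down, at radius r is drawn at 1 + k1 r^2 times it, then the intrinsics apply), "xyz" and "attitude" of the camera in the world; the wrist camera has in their place "tool_from_camera" (4x4, takes a point from camera to tool coordinates, whose origin is the TCP and whose axes are the flange's). Camera axes: x right, y down, z forward; pixel columns grow to the right and rows downward; lengths in m; the calibration is good to about 2 mm. A picture is of the moment at which its call begins: read the wrist's pose just before it. calibration takes no time and is no camera call.
- bot.job_done(): hands the job in, once; it reports no verdict.
Trained networks look in the newest picture that a camera, given by its name, has taken for a name from the list of things; names that differ only in an ending like _2 or _b are one class to them, and where a whole thing is asked for, a point or a joint stands for the part that bears it (a point fixed in the world has none). Each returns a list of dicts, best first, with "score" (0 to 1); they miss things now and then, are a little off and sometimes report something else, mostly with a low value. They report only what shows in the picture. A call takes as long as a camera call.
- bot.masks_of(camera, target): "pixels" (480x640 bool, what is visible of it) and "extent" ([left, top, width, height] as shares, 0 to 1, of the picture: columns of its width, rows of its height, round what is visible of it).
- bot.spot_point(camera, target): "point" ([column, row] as shares, 0 to 1, of the picture: columns of its width, rows of its height: a listed point, or the origin of a listed thing).
The state is a dict: "clock": time; "joint_pos": joint angles; "joint_vel": joint speeds; "tau": joint torques, N m; "eef_pos": TCP position; "tool_rot": TCP orientation; "ft_force": force on the tool from outside, world axes, zero at the start; "ft_torque": the same for the moment, N m; "grip_width": finger opening in m.
Only numpy, scipy, OpenCV 4.12 (cv2) and the standard library are available. Lean on these libraries where they do the work, as an engineer would, in place of code of your own. Each camera call takes 0.05 s, during which the arm holds its last target.

## Working session

There is one attempt and no reset: what is moved stays moved. The work goes in short steps, Python scripts to look and compute and a shell command to move; the robot and the scene stay as the last step left them, time stands still between calls to the robot, and variables do not carry over. Pictures are saved under pics/ and viewed, and the job is handed in when it is done.

```bash
ls; mkdir -p pics
python3 - <<'E'
from workcell import bot
import cv2
print(bot.get_obs())
for n in ["scene","top","wrist"]:
    im=bot.camera(n); cv2.imwrite(f"pics/{n}0.png",im[:,:,::-1])
    print(n,bot.calibration(n))
    for t in ["lane_stop","old_tin_mid","new_tin_mid","squat_tin_mid"]:
        print(t,[(round(d['score'],2),[round(d['point'][0]*640,1),round(d['point'][1]*480,1)]) for d in bot.spot_point(n,t)])
E
```

```text
pics
{'clock': 0.0, 'joint_pos': array([1.32401015e+00, 2.41446103e-01, 3.70821368e-03, 1.33517859e+00,
       2.08927121e-05, 1.57079356e+00]), 'joint_vel': array([-0.00097798,  0.00031661, -0.00029744, -0.000593  , -0.00085178,
       -0.00103347]), 'tau': array([ 8.83141984e-04, -3.72319579e+01,  2.52404648e+01,  1.68288045e-02,
        2.94159543e-05, -2.63351005e-06]), 'eef_pos': array([0.12198386, 0.48424   , 0.23039029]), 'tool_rot': array([ 1.23078770e-01,  9.92396338e-01, -1.05073248e-03, -1.40843050e-04]), 'ft_force': array([ 0.36930742,  0.09810718, -0.97836148]), 'ft_torque': array([ 0.02351459, -0.00166009,  0.04969515]), 'grip_width': 0.08536362653788492}
scene {'intrinsics': array([[457.53092421,   0.        , 324.15445865],
       [  0.        , 457.53092421, 241.08533744],
       [  0.        ,   0.        ,   1.        ]]), 'k1': -0.06405626659931819, 'xyz': array([1.01641081, 0.35131897, 0.62240501]), 'attitude': array([ 0.38947062,  0.8232548 , -0.37368271, -0.17585619])}
lane_stop []
old_tin_mid [(0.98, [423.7, 368.3])]
new_tin_mid [(0.76, [258.1, 254.0])]
squat_
[... 436 characters left out ...]
ew_tin_mid [(0.95, [388.2, 196.7])]
squat_tin_mid [(0.78, [385.6, 300.2])]
wrist {'intrinsics': array([[366.09911333,   0.        , 324.13186531],
       [  0.        , 366.09911333, 237.84225228],
       [  0.        ,   0.        ,   1.        ]]), 'k1': 0.009198949447302424, 'tool_from_camera': array([[ 6.71356743e-04, -9.63189278e-01, -2.68823296e-01,
         6.81706696e-02],
       [ 9.99999666e-01,  5.21167005e-04,  6.30057180e-04,
        -7.15751255e-05],
       [-4.66762489e-04, -2.68823629e-01,  9.63189306e-01,
        -1.42782262e-01],
       [ 0.00000000e+00,  0.00000000e+00,  0.00000000e+00,
         1.00000000e+00]])}
lane_stop []
old_tin_mid []
new_tin_mid []
squat_tin_mid []
```

View pics/scene0.png

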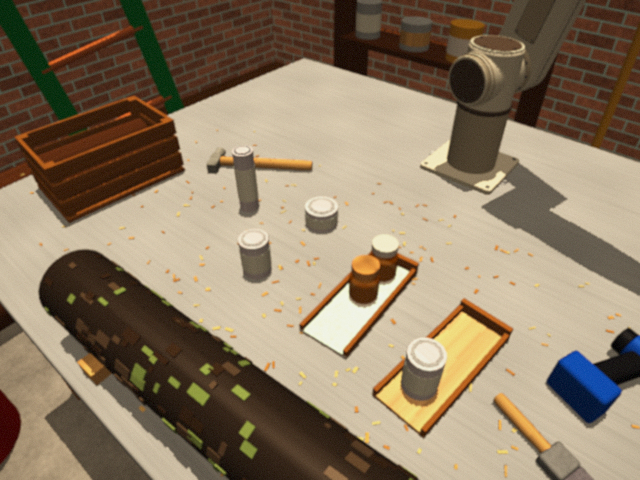

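View pics/top0.png

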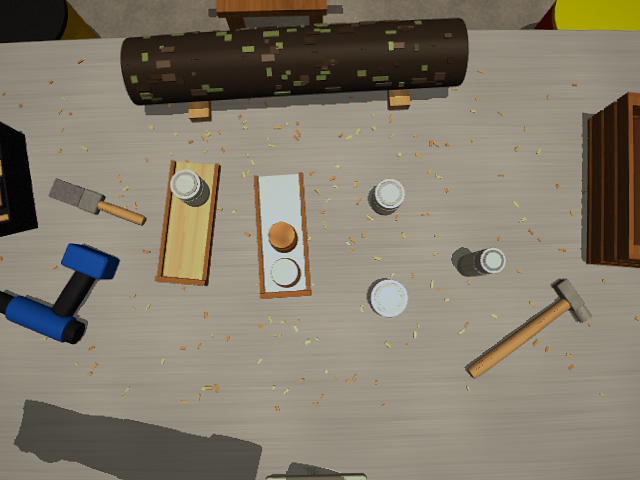

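View pics/wrist0.png

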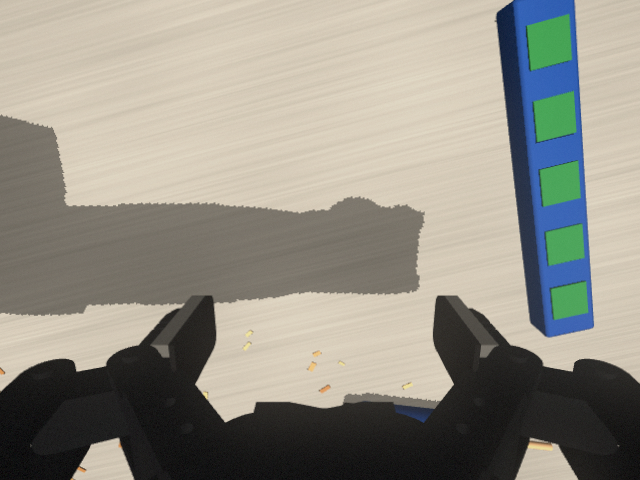

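The old tin is in the left wooden lane (top view, about 187,185). The new tin is at (389,195), the squat tin at (388,298) and the slim can at (490,261). The stop is the near end of the lane, around (182,280). Next I triangulate.

```bash
cat > h.py <<'E'
import numpy as np, cv2
from scipy.spatial.transform import Rotation as R
from workcell import bot
def cam(n,obs=None):
    c=bot.calibration(n)
    if n=="wrist":
        T=np.eye(4);T[:3,:3]=R.from_quat(obs['tool_rot']).as_matrix();T[:3,3]=obs['eef_pos']
        M=T@np.array(c['tool_from_camera']);return c,M[:3,3],M[:3,:3]
    return c,np.array(c['xyz']),R.from_quat(c['attitude']).as_matrix()
def ray(n,uv,obs=None):
    c,o,A=cam(n,obs);K=c['intrinsics']
    p=cv2.undistortPoints(np.array([[uv]],float),K,np.array([c['k1'],0,0,0,0.]))[0,0]
    d=A@np.array([p[0],p[1],1]);return o,d/np.linalg.norm(d)
def atz(n,uv,z,obs=None):
    o,d=ray(n,uv,obs);return o+d*(z-o[2])/d[2]
def tri(rs):
    S=np.zeros((3,3));b=np.zeros(3)
    for o,d in rs:
        P=np.eye(3)-np.outer(d,d);S+=P;b+=P@o
    x=np.linalg.solve(S,b);return x,[round(1e3*np.linalg.norm((np.eye(3)-np.outer(d,d))@(x-o)),1) for o,d in rs]
def proj(n,X,obs=None):
    c,o,A=cam(n,obs);p=A.T@(np.array(X)-o);a=p[:2]/p[2];a=a*(1+c['k1']*(a@a));K=c['intrinsics']
    return K[:2,:2]@a+K[:2,2]
E
cat > m.py <<'E'
from h import *
np.set_printoptions(precision=4,suppress=True)
for t,a,b in [("old",(423.7,368.3),(189.3,186.3)),("new",(258.1,254.0),(388.2,196.7)),("squat",(320.1,215.4),(385.6,300.2))]:
    print(t,*tri([ray("scene",a),ray("top",b)]))
print("stop",atz("top",(182.6,280.2),.008))
for nm,uv in dict(BL=(173,161),BR=(219,164),FL=(157,283),FR=(208,286)).items(): print(nm,atz("top",uv,.02))
E
python3 m.py
python3 - <<'E'
import cv2
a=cv2.imread('pics/top0.png')
cv2.imwrite('pics/lane_zoom.png',cv2.resize(a[150:300,130:330],None,fx=4,fy=4,interpolation=cv2.INTER_CUBIC))
a=cv2.imread('pics/scene0.png')
cv2.imwrite('pics/lane_zoom_s.png',cv2.resize(a[290:440,360:530],None,fx=4,fy=4,interpolation=cv2.INTER_CUBIC))
E
```

```text
old [0.6403 0.2252 0.0543] [np.float64(1.0), np.float64(1.0)]
new [ 0.6124 -0.1473  0.0408] [np.float64(4.1), np.float64(4.1)]
squat [ 0.4221 -0.1445  0.0171] [np.float64(3.8), np.float64(3.8)]
stop [0.4667 0.248  0.008 ]
BL [0.7004 0.2665 0.02  ]
BR [0.692  0.1754 0.02  ]
FL [0.4618 0.294  0.02  ]
FR [0.4542 0.1959 0.02  ]
```

View pics/lane_zoom.png

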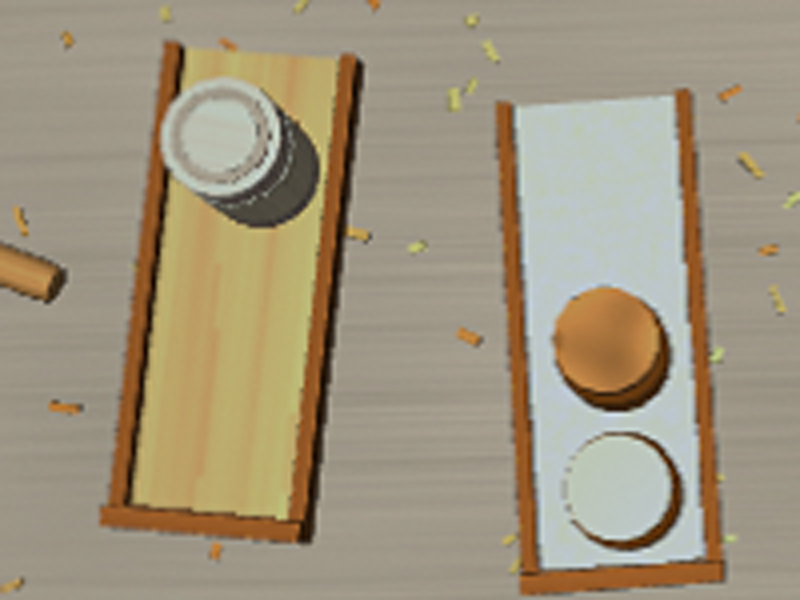

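View pics/lane_zoom_s.png

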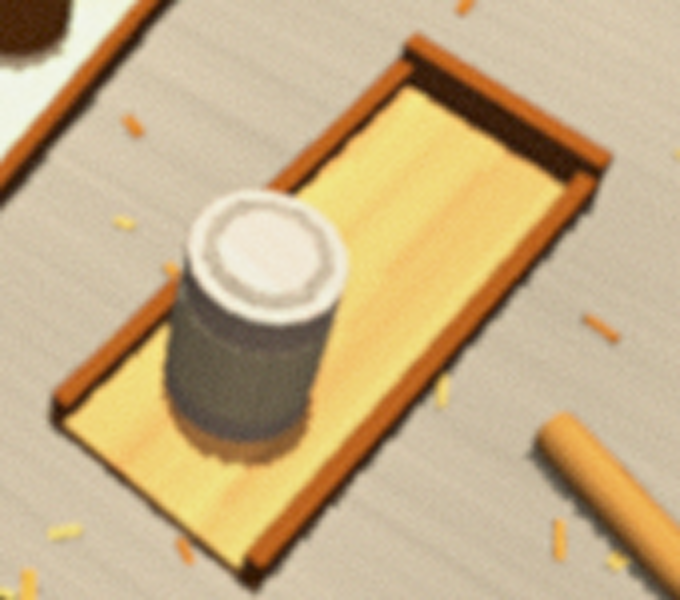

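```bash
cat > m2.py <<'E'
from h import *
np.set_printoptions(precision=4,suppress=True)
P={'FL':((163,276.8),(500.8,336.3)),'FR':((202,279.8),(461.2,312)),'BR':((214.2,164.5),(375.5,394.5)),'BL':((175.8,162),(420.8,433))}
for k,(t,s) in P.items(): print(k,"top@8mm",atz("top",t,.008),"scene@8mm",atz("scene",s,.008),"tri",tri([ray("top",t),ray("scene",s)]))
print("old top",tri([ray("top",(185.5,184.2)),ray("scene",(426.8,354.2))]),atz("top",(185.5,184.2),.088))
for t in ["old_tin_mid","new_tin_mid","squat_tin_mid"]:
    for n in ("top","scene"):
        bot.camera(n)
        m=bot.masks_of(n,t)
        for d in m[:1]:
            e=np.array(d['extent'])*[640,480,640,480]; print(t,n,round(d['score'],2),e)
E
python3 m2.py
python3 - <<'E'
import cv2
a=cv2.imread('pics/top0.png')
cv2.imwrite('pics/bz.png',cv2.resize(a[170:320,350:520],None,fx=4,fy=4,interpolation=cv2.INTER_CUBIC))
a=cv2.imread('pics/scene0.png')
cv2.imwrite('pics/bzs.png',cv2.resize(a[140:290,220:390],None,fx=4,fy=4,interpolation=cv2.INTER_CUBIC))
E
```

```text
FL top@8mm [0.474  0.2864 0.008 ] scene@8mm [0.4746 0.2851 0.008 ] tri (array([0.4742, 0.2857, 0.0081]), [np.float64(0.7), np.float64(0.7)])
FR top@8mm [0.4667 0.2103 0.008 ] scene@8mm [0.4686 0.209  0.008 ] tri (array([0.4671, 0.2096, 0.007 ]), [np.float64(1.0), np.float64(1.0)])
BR top@8mm [0.6946 0.1875 0.008 ] scene@8mm [0.6935 0.1833 0.008 ] tri (array([0.6944, 0.1855, 0.0113]), [np.float64(1.5), np.float64(1.5)])
BL top@8mm [0.7017 0.2644 0.008 ] scene@8mm [0.7029 0.2666 0.008 ] tri (array([0.7021, 0.2657, 0.0056]), [np.float64(0.7), np.float64(0.7)])
old top (array([0.6374, 0.2239, 0.0846]), [np.float64(0.7), np.float64(0.7)]) [0.6369 0.2223 0.088 ]
old_tin_mid top 0.69 [170.624 167.904  38.912  37.776]
old_tin_mid scene 0.8 [401.792 338.784  43.904  61.488]
new_tin_mid top 0.96 [373.184 177.408  31.168  38.496]
new_tin_mid scene 0.72 [240.32  229.92   31.616  48.912]
squat_tin_mid top 0.8 [369.408 277.584  38.912  39.024]
squat_tin_mid scene 0.61 [304.32  198.912  34.816  35.088]
```

View pics/bz.png

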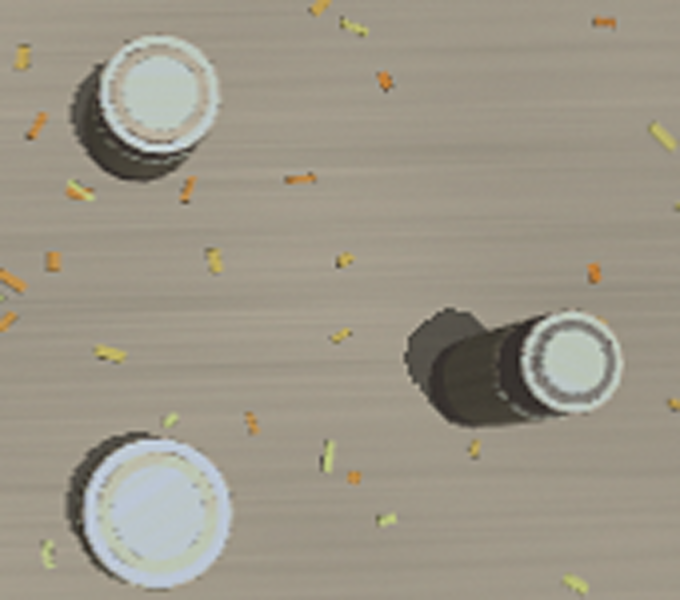

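View pics/bzs.png

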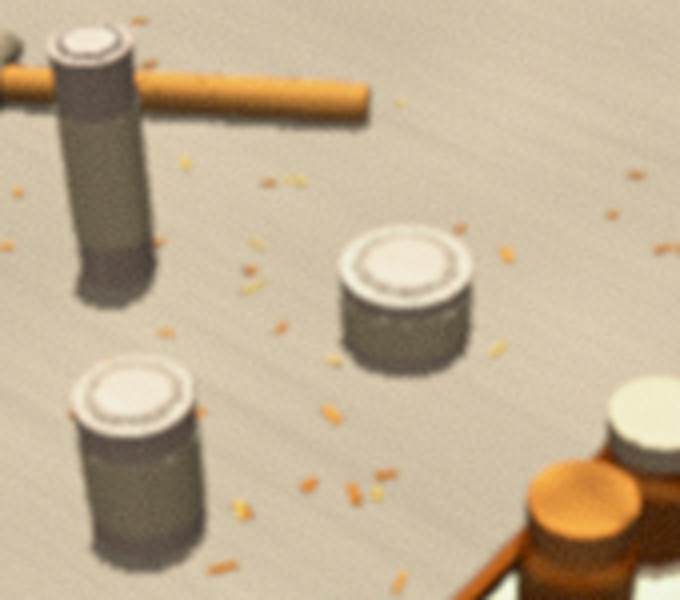

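```bash
cat > d.py <<'E'
import sys
from h import *
np.set_printoptions(precision=4,suppress=True)
def delta(tgt,yaw_y=None):
    o=bot.get_obs();A=R.from_quat(o['tool_rot']).as_matrix()
    d=A.T@(np.array(tgt)-o['eef_pos'])
    s=f"t={o['clock']:.2f} pos={o['eef_pos']} w={o['grip_width']:.4f} F={o['ft_force']} shift={d}"
    if yaw_y is not None:
        cur=np.degrees(np.arctan2(A[1,1],A[0,1])); dy=(yaw_y-cur+90)%180-90
        s+=f" cur_y={cur:.2f} turn/120={-dy/120:.4f} tilt={A[2,2]:.5f}"
    print(s)
if __name__=="__main__":
    v=list(map(float,sys.argv[1:])); delta(v[:3],v[3] if len(v)>3 else None)
E
python3 - <<'E'
from h import *
np.set_printoptions(precision=4,suppress=True)
print("new top",tri([ray("top",(389.75,193.5)),ray("scene",(253.5,238.8))]),atz("top",(389.75,193.5),.08))
E
python3 d.py 0.637 0.2235 0.20 84.6
```

```text
new top (array([ 0.6132, -0.148 ,  0.0777]), [np.float64(0.4), np.float64(0.4)]) [ 0.613 -0.148  0.08 ]
t=1.35 pos=[0.1221 0.4849 0.2313] w=0.0856 F=[ 1.4633  0.2697 -0.5907] shift=[-0.5631 -0.1277  0.0313] cur_y=75.86 turn/120=-0.0728 tilt=-1.00000
```

```bash
python3 -m inch '[[-0.563,-0.128,0.031,-0.073,0],[-0.563,-0.128,0.031,-0.073,0],[-0.563,-0.128,0.031,-0.073,0],[-0.563,-0.128,0.031,-0.073,0],[-0.563,-0.128,0.031,-0.073,0],[-0.563,-0.128,0.031,-0.073,0],[-0.563,-0.128,0.031,-0.073,0],[-0.563,-0.128,0.031,-0.073,0],[-0.563,-0.128,0.031,-0.073,0],[-0.563,-0.128,0.031,-0.073,0]]'
python3 -m inch '[[0,0,0,0,0],[0,0,0,0,0]]'; python3 d.py 0.637 0.2235 0.20 84.6
```

```text
clock: 2.6
eef_pos: [0.6397, 0.2202, 0.1985]
tool_rot: [0.049, 0.999, -0.0, -0.0]
ft_force: [-0.5, 0.5, 0.2]
grip_width: 0.0854
clock: 2.85
eef_pos: [0.636, 0.2237, 0.2003]
tool_rot: [0.047, 0.999, 0.0, -0.0]
ft_force: [0.0, 0.5, 0.1]
grip_width: 0.0852
t=2.85 pos=[0.636  0.2237 0.2003] w=0.0852 F=[0.0033 0.4932 0.1047] shift=[-0.001  -0.0001  0.0003] cur_y=84.66 turn/120=0.0005 tilt=-1.00000
```

```bash
cat > w.py <<'E'
import sys
from h import *
np.set_printoptions(precision=4,suppress=True)
name,target,z=sys.argv[1],sys.argv[2],float(sys.argv[3])
o=bot.get_obs(); im=bot.camera("wrist"); cv2.imwrite(f"pics/{name}.png",im[:,:,::-1])
np.save(f"{name}.npy",np.r_[o['eef_pos'],o['tool_rot']])
for d in bot.spot_point("wrist",target)[:2]:
    uv=np.array(d['point'])*[640,480]; print(d['score'],uv,atz("wrist",uv,z,o))
for d in bot.masks_of("wrist",target)[:2]: print("mask",d['score'],np.array(d['extent'])*[640,480,640,480])
E
python3 w.py w1 old_tin_mid .048
```

```text
mask 0.82 [286.208 182.88   79.424  88.8  ]
```

View pics/w1.png

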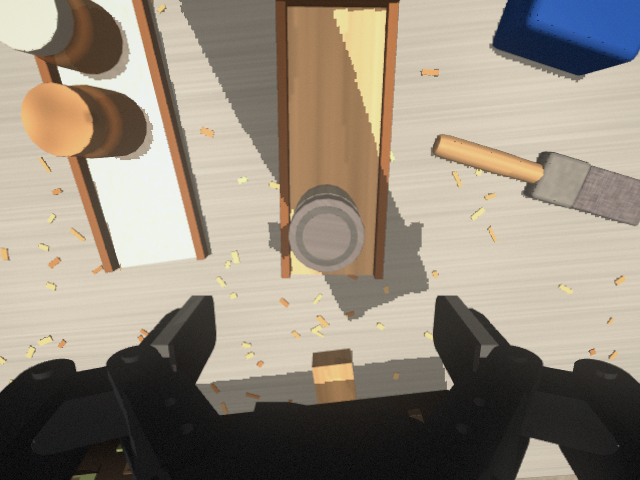

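```bash
python3 - <<'E'
from h import *
np.set_printoptions(precision=4,suppress=True)
v=np.load('w1.npy');o=dict(eef_pos=v[:3],tool_rot=v[3:])
for uv,z in [((326,235),.088),((289,8),.008),((386,9),.008),((290,277),.02),((281,277),.02),((375,277),.02),((384,277),.02)]: print(uv,atz("wrist",uv,z,o))
print(tri([ray("wrist",(326,235),o),ray("top",(185.5,184.2)),ray("scene",(426.8,354.2))]))
E
python3 - <<'E'
import cv2
a=cv2.imread('pics/w1.png')
cv2.imwrite('pics/w1z.png',cv2.resize(a[0:290,250:450],None,fx=2.05,fy=2.05,interpolation=cv2.INTER_CUBIC))
E
```

```text
(326, 235) [0.637  0.2251 0.088 ]
(289, 8) [0.467  0.2111 0.008 ]
(386, 9) [0.4749 0.2889 0.008 ]
(290, 277) [0.693  0.1862 0.02  ]
(281, 277) [0.6922 0.1778 0.02  ]
(375, 277) [0.7004 0.2661 0.02  ]
(384, 277) [0.7012 0.2746 0.02  ]
(array([0.6376, 0.2243, 0.0847]), [np.float64(0.8), np.float64(1.0), np.float64(0.5)])
```

View pics/w1z.png

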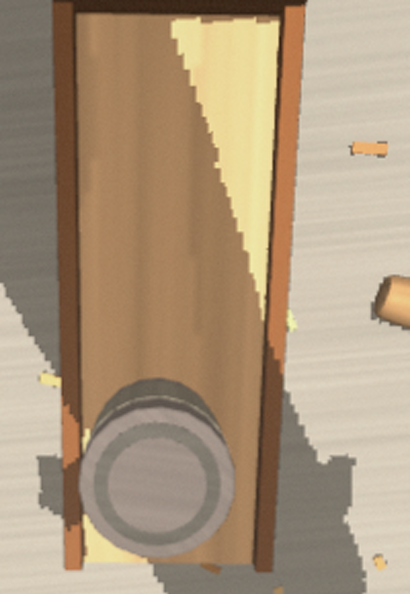

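The wrist view puts the tin top at (326,235), the stop's floor corners at (289,8) and (386,9), and everything agrees within about 1.5 mm. I'll descend and grip.

```bash
python3 -m inch '[[-0.001,0,0.05,0,0],[-0.001,0,0.1,0,0],[-0.001,0,0.14,0,0],[-0.001,0,0.166,0,0],[-0.001,0,0.166,0,0],[-0.001,0,0.166,0,0],[-0.001,0,0.166,0,0]]'
python3 -m inch '[[0,0,0,0,1],[0,0,0,0,1],[0,0,0,0,1],[0,0,0,0,1],[0,0,0,0,1],[0,0,0,0,1],[0,0,0,0,1],[0,0,0,0,1]]'; python3 d.py 0.637 0.2235 0.034 84.5; python3 w.py w2 old_tin_mid .048
```

```text
clock: 3.88
eef_pos: [0.6392, 0.2238, 0.0367]
tool_rot: [0.047, 0.999, 0.001, 0.002]
ft_force: [-0.4, 0.4, -0.6]
grip_width: 0.0852
clock: 4.88
eef_pos: [0.6387, 0.2236, 0.0357]
tool_rot: [0.047, 0.999, 0.001, 0.001]
ft_force: [-0.7, 0.8, 5.7]
grip_width: 0.0543
t=4.88 pos=[0.6387 0.2236 0.0357] w=0.0543 F=[-0.6987  0.8026  5.6695] shift=[ 0.0017 -0.0002  0.0017] cur_y=84.63 turn/120=0.0010 tilt=-1.00000
mask 0.95 [230.016 220.8   190.272 191.088]
```

View pics/w2.png

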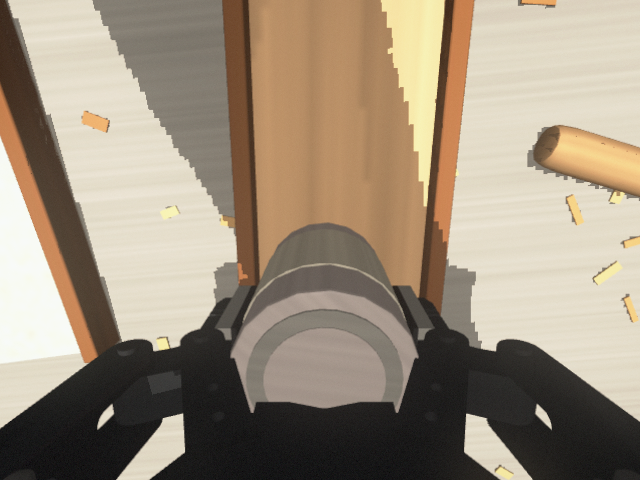

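```bash
python3 -m inch '[[0,0,-0.005,0,1],[0,0,-0.006,0,1],[0,0,-0.006,0,1]]'; python3 d.py 0.5005 0.2452 0.0357 84.5
```

```text
clock: 5.4
eef_pos: [0.6372, 0.2228, 0.0395]
tool_rot: [0.047, 0.999, -0.0, -0.001]
ft_force: [0.3, 0.8, -2.7]
grip_width: 0.0548
t=5.40 pos=[0.6372 0.2228 0.0395] w=0.0548 F=[ 0.2656  0.7917 -2.6747] shift=[0.1382 0.0095 0.004 ] cur_y=84.61 turn/120=0.0009 tilt=-1.00000
```

```bash
python3 -m inch '[[0.02,0.001,0,0,1],[0.05,0.003,0,0,1],[0.08,0.006,0,0,1],[0.11,0.008,0,0,1],[0.13,0.009,0,0,1],[0.13,0.009,0,0,1],[0.13,0.009,0,0,1],[0.13,0.009,0,0,1]]'; python3 d.py 0.5005 0.2452 0.0357 84.5;  python3 w.py w3 old_tin_mid .048
python3 - <<'E'
from h import *
for n in("top","scene"): cv2.imwrite(f"pics/{n}3.png",bot.camera(n)[:,:,::-1])
a=cv2.imread('pics/scene3.png');cv2.imwrite('pics/scene3z.png',cv2.resize(a[270:440,360:560],None,fx=4,fy=3.5))
E
```

```text
clock: 6.4
eef_pos: [0.5103, 0.2442, 0.0403]
tool_rot: [0.047, 0.999, 0.0, 0.0]
ft_force: [0.1, -0.2, -2.3]
grip_width: 0.0547
t=6.40 pos=[0.5103 0.2442 0.0403] w=0.0547 F=[ 0.0987 -0.2108 -2.3337] shift=[0.0099 0.0001 0.0046] cur_y=84.58 turn/120=0.0007 tilt=-1.00000
mask 0.81 [229.888 221.28  188.8   192.192]
```

View pics/w3.png

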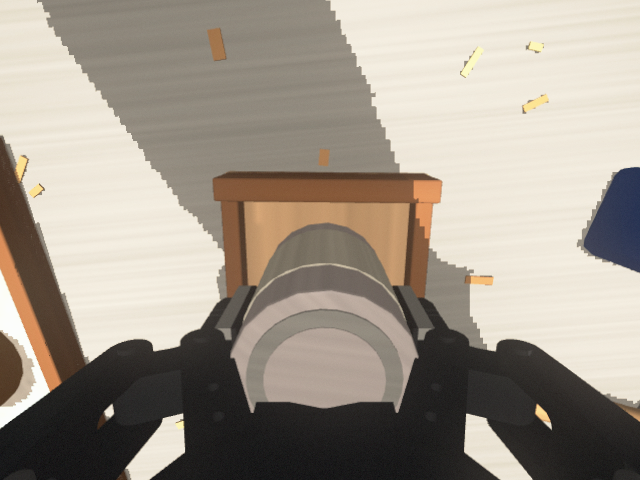

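View pics/scene3z.png

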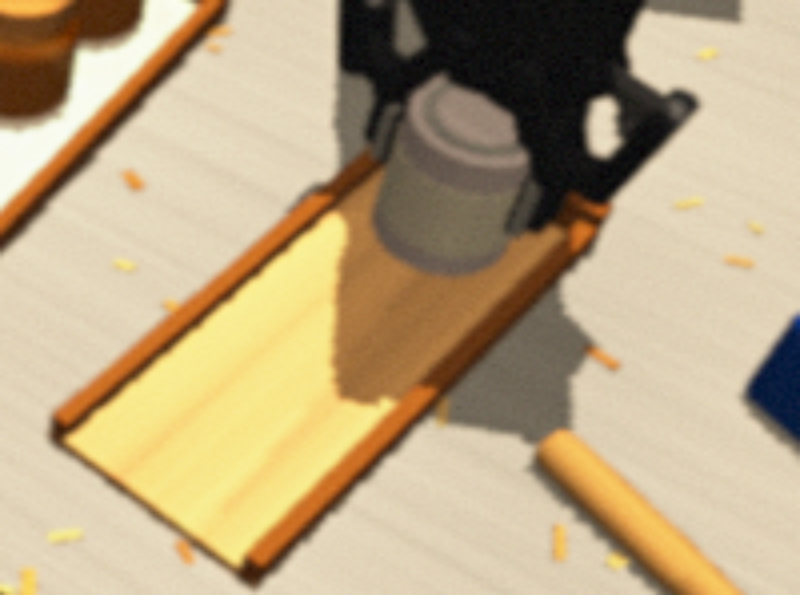

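The tin is centred between the rails, about 10 mm short of the stop. I'll lower it slightly and ease it forward.

```bash
python3 -m inch '[[0.003,0,0.002,0,1],[0.006,0,0.003,0,1],[0.006,0,0.003,0,1],[0.006,0,0.003,0,1]]'; python3 -m inch '[[0.002,0,0,0,1],[0.003,0,0,0,1],[0.003,0,0,0,1],[0.003,0,0,0,1]]'
```

```text
clock: 7.15
eef_pos: [0.5033, 0.2449, 0.0374]
tool_rot: [0.047, 0.999, 0.0, 0.0]
ft_force: [0.2, -0.3, -2.8]
grip_width: 0.0546
clock: 7.65
eef_pos: [0.5003, 0.2451, 0.0374]
tool_rot: [0.047, 0.999, 0.0, 0.0]
ft_force: [0.1, -0.2, -2.3]
grip_width: 0.0547
```

```bash
python3 -m inch '[[0.001,0,0,0,1],[0.002,0,0,0,1],[0.002,0,0,0,1]]'; python3 d.py 0.5005 0.2452 0.0357 84.5
```

```text
clock: 8.02
eef_pos: [0.4982, 0.2453, 0.0373]
tool_rot: [0.047, 0.999, -0.0, -0.0]
ft_force: [-0.3, -0.3, -3.0]
grip_width: 0.0547
t=8.03 pos=[0.4982 0.2453 0.0373] w=0.0547 F=[-0.325  -0.332  -2.9509] shift=[-0.0023  0.0001  0.0016] cur_y=84.62 turn/120=0.0010 tilt=-1.00000
```

```bash
python3 -m inch '[[0.001,0,0,0,1],[0.002,0,0,0,1],[0.002,0,0,0,1]]'; python3 w.py w4 old_tin_mid .048
```

```text
clock: 8.4
eef_pos: [0.4977, 0.2454, 0.0376]
tool_rot: [0.047, 0.999, -0.0, 0.001]
ft_force: [5.2, -1.2, -4.5]
grip_width: 0.0548
mask 0.71 [228.48  230.688 192.384 181.2  ]
```

View pics/w4.png

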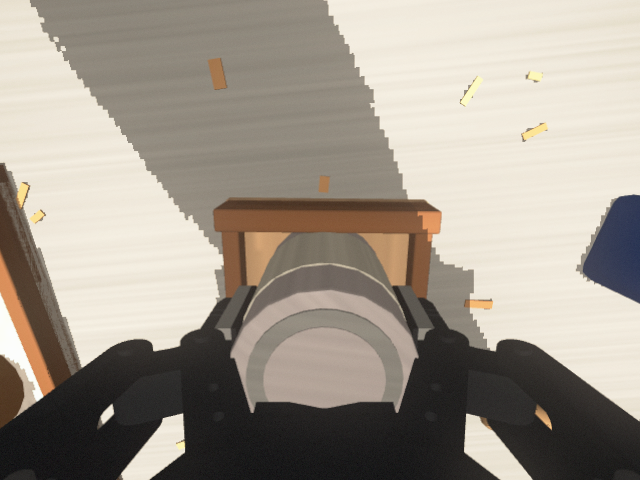

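Contact with the stop shows as +5 N in x. I'll relax slightly, set the tin down and release.

```bash
python3 -m inch '[[-0.001,0,0,0,1],[-0.001,0,0.001,0,1],[-0.001,0,0.002,0,1],[-0.001,0,0.002,0,1],[-0.001,0,0.002,0,1]]'
```

```text
clock: 9.18
eef_pos: [0.4979, 0.2457, 0.0357]
tool_rot: [0.047, 0.999, 0.0, 0.001]
ft_force: [4.4, -0.2, -0.1]
grip_width: 0.0547
```

```bash
python3 -m inch '[[0,0,0.001,0,1],[0,0,0.001,0,1]]'; python3 d.py 0.5005 0.2452 0.0357 84.5
```

```text
clock: 9.43
eef_pos: [0.498, 0.2457, 0.0357]
tool_rot: [0.047, 0.999, 0.0, 0.001]
ft_force: [2.7, -1.5, 6.0]
grip_width: 0.0543
t=9.43 pos=[0.498  0.2457 0.0357] w=0.0543 F=[ 2.7161 -1.4805  6.0336] shift=[-0.0026 -0.0003 -0.    ] cur_y=84.62 turn/120=0.0010 tilt=-1.00000
```

On the floor (z force +6 N). Release and rise.

```bash
python3 -m inch '[[0,0,0,0,0.5],[0,0,0,0,0],[0,0,0,0,0],[0,0,0,0,0],[0,0,0,0,0],[0,0,0,0,0]]'; python3 -m inch '[[0,0,-0.03,0,0],[0,0,-0.08,0,0],[0,0,-0.13,0,0],[0,0,-0.17,0,0],[0,0,-0.17,0,0],[0,0,-0.17,0,0]]'; python3 w.py w5 old_tin_mid .048;python3 d.py 0.613 -0.148 0.20 84.6
```

```text
clock: 10.18
eef_pos: [0.4971, 0.2454, 0.0341]
tool_rot: [0.047, 0.999, -0.0, -0.0]
ft_force: [-0.4, -0.7, 0.5]
grip_width: 0.0858
clock: 10.92
eef_pos: [0.4969, 0.2452, 0.2038]
tool_rot: [0.047, 0.999, -0.0, -0.0]
ft_force: [-1.1, 0.4, -1.0]
grip_width: 0.0851
mask 0.84 [287.424 183.408  75.904  86.112]
t=11.07 pos=[0.4963 0.2449 0.2026] w=0.0851 F=[-0.6176  0.0049 -0.0604] shift=[-0.153  -0.3802  0.0028] cur_y=84.62 turn/120=0.0002 tilt=-0.99999
```

View pics/w5.png

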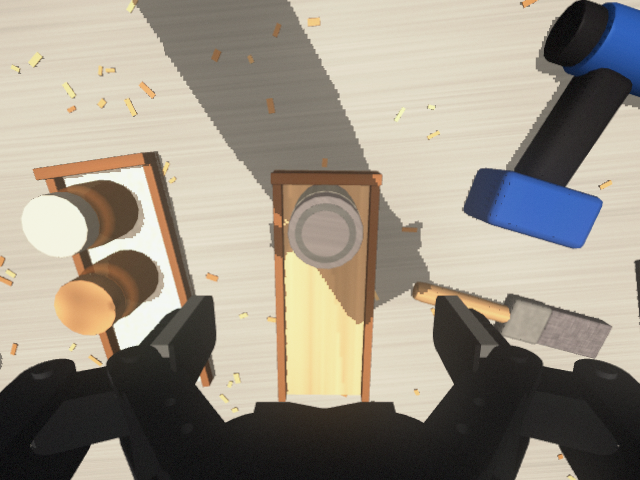

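```bash
python3 - <<'E'
from h import *
np.set_printoptions(precision=4,suppress=True)
v=np.load('w5.npy');o=dict(eef_pos=v[:3],tool_rot=v[3:])
print(atz("wrist",(326,230),.088,o))
E
python3 -m inch '[[-0.153,-0.38,0.003,0,0],[-0.153,-0.38,0.003,0,0],[-0.153,-0.38,0.003,0,0],[-0.153,-0.38,0.003,0,0],[-0.153,-0.38,0.003,0,0],[-0.153,-0.38,0.003,0,0],[-0.153,-0.38,0.003,0,0],[-0.153,-0.38,0.003,0,0],[-0.153,-0.38,0.003,0,0]]'; python3 d.py 0.613 -0.148 0.20 84.6;  python3 w.py w6 new_tin_mid .04
```

```text
[0.4951 0.2468 0.088 ]
clock: 12.2
eef_pos: [0.6133, -0.1467, 0.2]
tool_rot: [0.047, 0.999, 0.0, -0.001]
ft_force: [0.1, -0.3, 0.3]
grip_width: 0.0851
t=12.20 pos=[ 0.6133 -0.1467  0.2   ] w=0.0851 F=[ 0.0696 -0.2956  0.2609] shift=[ 0.0002 -0.0013  0.    ] cur_y=84.62 turn/120=0.0002 tilt=-1.00000
mask 0.73 [288.128 185.28   73.6    78.288]
```

View pics/w6.png

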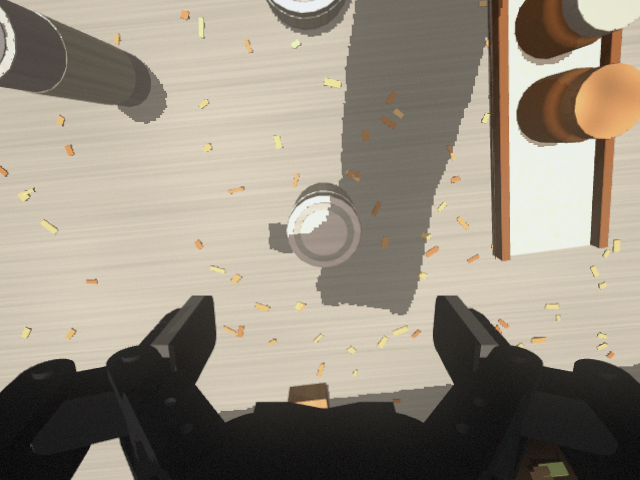

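```bash
python3 - <<'E'
from h import *
np.set_printoptions(precision=4,suppress=True)
v=np.load('w6.npy');o=dict(eef_pos=v[:3],tool_rot=v[3:])
print(atz("wrist",(324,231),.08,o), tri([ray("wrist",(324,231),o),ray("top",(389.75,193.5)),ray("scene",(253.5,238.8))]))
E
python3 -m inch '[[0,-0.001,0.05,0,0],[0,-0.001,0.1,0,0],[0,-0.001,0.145,0,0],[0,-0.001,0.174,0,0],[0,-0.001,0.174,0,0],[0,-0.001,0.174,0,0],[0,-0.001,0.174,0,0]]'; python3 d.py 0.613 -0.148 0.026 84.6
```

```text
[ 0.6129 -0.1466  0.08  ] (array([ 0.6133, -0.1474,  0.0783]), [np.float64(0.7), np.float64(0.9), np.float64(0.2)])
clock: 13.22
eef_pos: [0.6156, -0.1484, 0.0297]
tool_rot: [0.047, 0.999, -0.0, 0.002]
ft_force: [0.4, 0.3, 0.2]
grip_width: 0.0854
t=13.22 pos=[ 0.6156 -0.1484  0.0297] w=0.0854 F=[0.4185 0.2692 0.1954] shift=[0.0026 0.0002 0.0037] cur_y=84.65 turn/120=0.0004 tilt=-0.99999
```

```bash
python3 -m inch '[[0.002,0.001,0.002,0,0],[0.002,0.001,0.002,0,0],[0.002,0.001,0.002,0,1],[0.002,0.001,0.002,0,1],[0.002,0.001,0.002,0,1],[0.002,0.001,0.002,0,1],[0.002,0.001,0.002,0,1],[0.002,0.001,0.002,0,1],[0.002,0.001,0.002,0,1]]'; python3 d.py 0.613 -0.148 0.026 84.6; python3 -m inch '[[0,0,-0.02,0,1],[0,0,-0.06,0,1],[0,0,-0.1,0,1],[0,0,-0.14,0,1],[0,0,-0.15,0,1],[0,0,-0.15,0,1],[0,0,-0.15,0,1]]'; python3 w.py w7 new_tin_mid .19
```

```text
clock: 14.35
eef_pos: [0.6124, -0.1472, 0.0257]
tool_rot: [0.047, 0.999, -0.0, 0.0]
ft_force: [-0.1, 0.8, 4.3]
grip_width: 0.0549
t=14.35 pos=[ 0.6124 -0.1472  0.0257] w=0.0549 F=[-0.1429  0.8242  4.2598] shift=[-0.0007 -0.0008 -0.0003] cur_y=84.62 turn/120=0.0002 tilt=-1.00000
clock: 15.22
eef_pos: [0.6104, -0.1468, 0.1723]
tool_rot: [0.047, 0.999, 0.0, -0.003]
ft_force: [0.1, -0.3, -2.9]
grip_width: 0.0548
mask 0.57 [231.616 227.424 187.072 183.888]
```

View pics/w7.png

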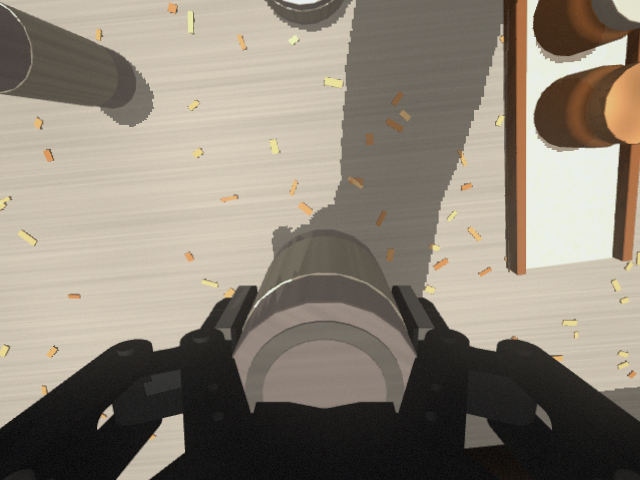

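```bash
python3 d.py 0.566 0.2394 0.172 84.6
```

```text
t=15.38 pos=[ 0.611  -0.1469  0.1732] w=0.0548 F=[ 0.0222 -0.7571 -3.8798] shift=[0.081  0.3803 0.0017] cur_y=84.62 turn/120=0.0002 tilt=-0.99999
```

```bash
python3 -m inch '[[0.01,0.04,0,0,1],[0.02,0.09,0,0,1],[0.031,0.145,0,0,1],[0.043,0.2,0,0,1],[0.055,0.255,0,0,1],[0.066,0.31,0,0,1],[0.075,0.355,0,0,1],[0.08,0.378,0,0,1],[0.08,0.38,0,0,1],[0.08,0.38,0,0,1]]'; python3 -m inch '[[0,0,0,0,1]]';python3 d.py 0.566 0.2394 0.040 84.6;  python3 w.py w8 old_tin_mid .048
python3 - <<'E'
from h import *
for n in("top","scene"): cv2.imwrite(f"pics/{n}8.png",bot.camera(n)[:,:,::-1])
E
```

```text
clock: 16.62
eef_pos: [0.568, 0.2376, 0.1749]
tool_rot: [0.047, 0.999, -0.001, -0.0]
ft_force: [-0.6, -0.5, -2.9]
grip_width: 0.0544
clock: 16.75
eef_pos: [0.5683, 0.2371, 0.1752]
tool_rot: [0.048, 0.999, -0.0, -0.0]
ft_force: [-0.7, 0.1, -3.9]
grip_width: 0.0548
t=16.75 pos=[0.5683 0.2371 0.1752] w=0.0548 F=[-0.7401  0.0807 -3.8984] shift=[0.0025 0.0021 0.1352] cur_y=84.50 turn/120=-0.0009 tilt=-1.00000
```

View pics/w8.png

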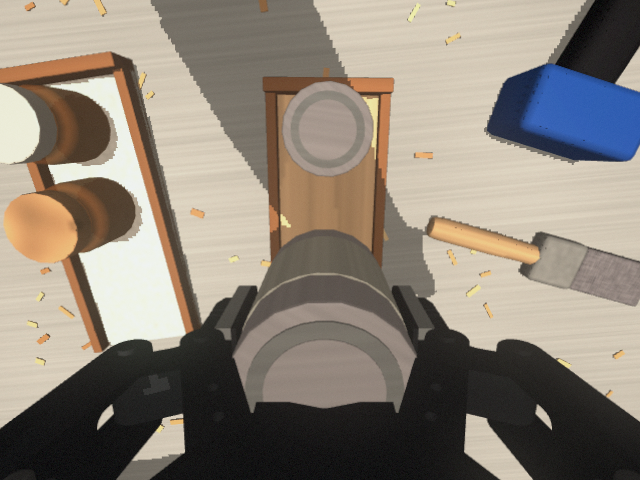

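View pics/scene8.png

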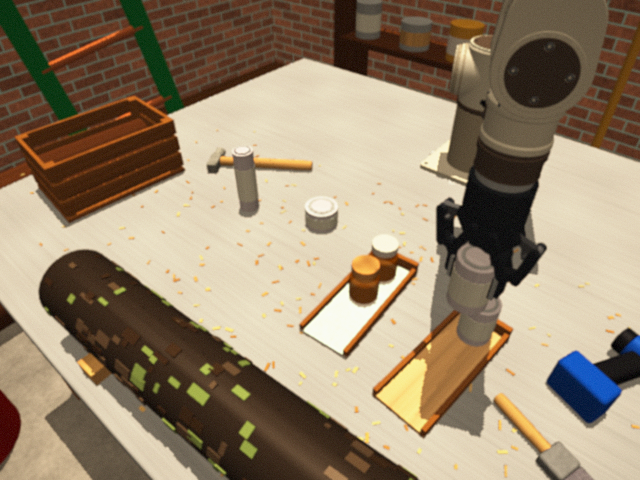

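The old tin stands at the stop (wrist view, about 328,129). The new tin is lined up behind it with a clear gap. Descending.

```bash
python3 -m inch '[[0,0.002,0.03,0,1],[0,0.002,0.07,0,1],[0,0.002,0.1,0,1],[0,0.002,0.12,0,1],[0,0.002,0.13,0,1],[0,0.002,0.134,0,1],[0,0.002,0.134,0,1],[0,0.002,0.134,0,1]]';python3 d.py 0.561 0.2398 0.0337 84.6;  python3 w.py w9 old_tin_mid .048
```

```text
clock: 18.0
eef_pos: [0.569, 0.241, 0.0424]
tool_rot: [0.047, 0.999, 0.0, 0.001]
ft_force: [-0.8, -0.2, -3.2]
grip_width: 0.0547
t=18.00 pos=[0.569  0.241  0.0424] w=0.0547 F=[-0.8164 -0.2458 -3.1797] shift=[ 0.0078 -0.002   0.0087] cur_y=84.62 turn/120=0.0001 tilt=-1.00000
mask 0.91 [209.792   0.096 216.512 227.424]
```

View pics/w9.png

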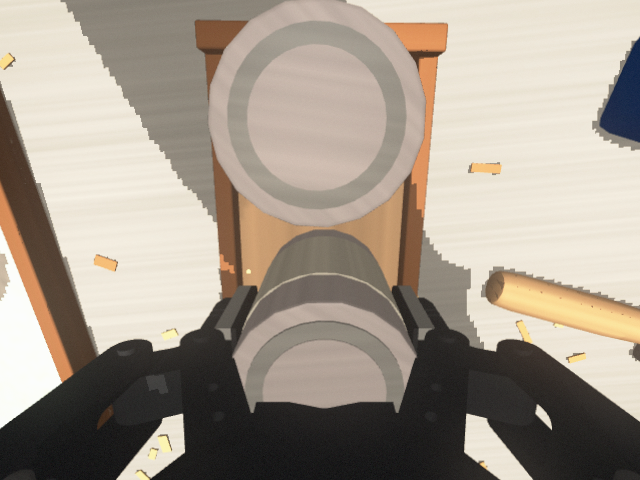

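```bash
python3 -m inch '[[0.004,-0.001,0.003,0,1],[0.008,-0.001,0.006,0,1],[0.008,-0.001,0.007,0,1],[0.008,-0.001,0.007,0,1],[0.008,-0.001,0.007,0,1]]';python3 d.py 0.561 0.2398 0.0337 84.6
```

```text
clock: 18.77
eef_pos: [0.5603, 0.2405, 0.0344]
tool_rot: [0.047, 0.999, 0.0, 0.0]
ft_force: [0.6, 0.4, -2.4]
grip_width: 0.0546
t=18.77 pos=[0.5603 0.2405 0.0344] w=0.0546 F=[ 0.598   0.4387 -2.3565] shift=[-0.0007 -0.0007  0.0007] cur_y=84.62 turn/120=0.0002 tilt=-1.00000
```

```bash
python3 -m inch '[[0,0,0.001,0,1],[0,0,0.002,0,1],[0,0,0.002,0,1]]';python3 d.py 0.561 0.2398 0.0337 84.6
```

```text
clock: 19.15
eef_pos: [0.5605, 0.2406, 0.0337]
tool_rot: [0.047, 0.999, 0.0, 0.001]
ft_force: [-2.9, -0.2, 5.1]
grip_width: 0.0547
t=19.15 pos=[0.5605 0.2406 0.0337] w=0.0547 F=[-2.8702 -0.2122  5.1427] shift=[-0.0006 -0.0007  0.    ] cur_y=84.62 turn/120=0.0001 tilt=-1.00000
```

The tin is on the floor (+5 N). Release, retreat and check.

```bash
python3 -m inch '[[0,0,0,0,0.5],[0,0,0,0,0],[0,0,0,0,0],[0,0,0,0,0],[0,0,0,0,0],[0,0,0,0,0]]'; python3 -m inch '[[0,0,-0.03,0,0],[0,0,-0.08,0,0],[0,0,-0.13,0,0],[0,0,-0.17,0,0],[0,0,-0.17,0,0],[0,0,-0.17,0,0]]'; python3 w.py w10 new_tin_mid .048
python3 - <<'E'
from h import *
for n in("top","scene"): cv2.imwrite(f"pics/{n}10.png",bot.camera(n)[:,:,::-1])
E
```

```text
clock: 19.9
eef_pos: [0.5601, 0.2405, 0.0322]
tool_rot: [0.047, 0.999, -0.0, -0.0]
ft_force: [-1.0, 0.7, -0.3]
grip_width: 0.0856
clock: 20.65
eef_pos: [0.5598, 0.2403, 0.2017]
tool_rot: [0.047, 0.999, -0.0, -0.0]
ft_force: [0.2, -0.0, -0.2]
grip_width: 0.0849
```

View pics/w10.png

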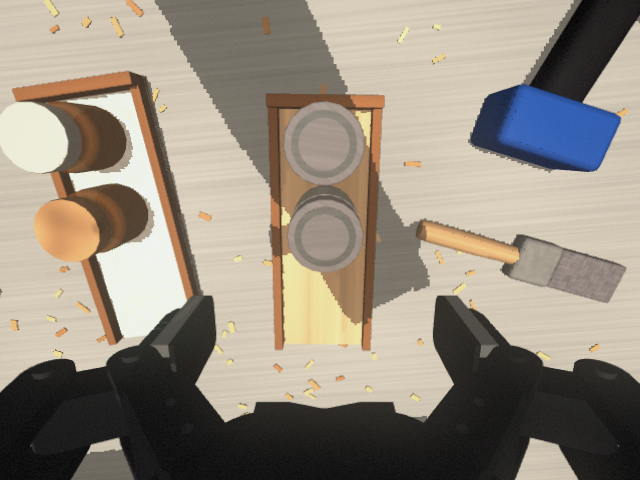

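View pics/scene10.png

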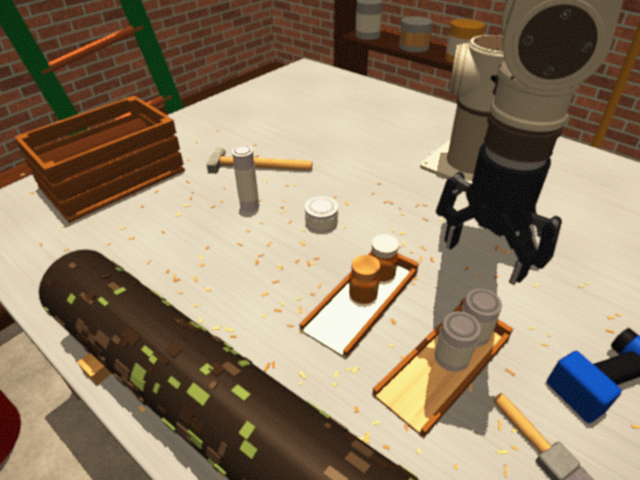

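Run:
```python
from h import *
np.set_printoptions(precision=4,suppress=True)
v=np.load('w10.npy');o=dict(eef_pos=v[:3],tool_rot=v[3:])
a=atz("wrist",(324.5,142),.088,o);b=atz("wrist",(325,234),.088,o)
X=np.array([.9956,-.0941]);Y=np.array([.0941,.9956]);S=np.array([.4709,.2485])
for p in (a,b): print(p,(p[:2]-S)@X,(p[:2]-S)@Y)
print("gap",np.linalg.norm(a-b)-.056)
im=bot.camera("top");p=bot.spot_point("top","squat_tin_mid");print([np.array(d['point'])*[640,480] for d in p])
print(bot.get_obs()['clock'])
```

```text
[0.496  0.2466 0.088 ] 0.025187815372504297 0.0004637262783318394
[0.5603 0.241  0.088 ] 0.08971370077390521 0.0009105840235323963
gap 0.008525039816422851
[array([385.92 , 297.408])]
21.0
```

View pics/top10.png

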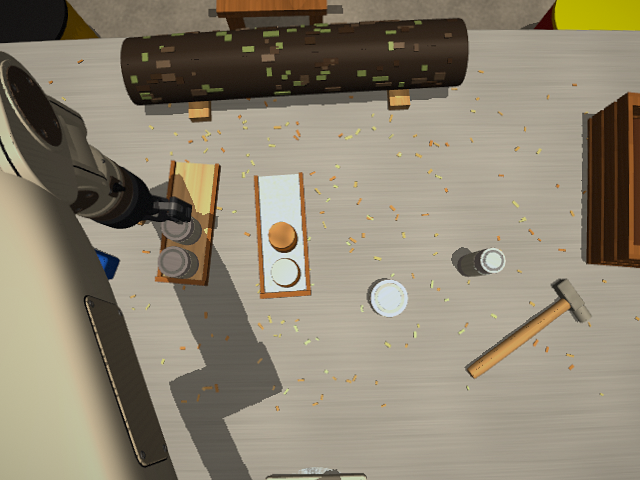

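Both tins are upright in the lane, with a gap of about 8.5 mm. The squat tin has not moved, and the gripper is clear.

```bash
python3 -c "
from workcell import bot
print(bot.job_done(), bot.get_obs()['clock'])"
```

```text
the job is handed in; nothing more can be done
the job is handed in; nothing more can be done
```

The job is done and handed in at about 21 s of the 58 s allowed. I brought the old tin forward to the stop first, feeling about 5 N of contact with the board before setting it down. I then stood the new tin behind it.

- **Old tin:** the last wrist view puts its centre at about 25 mm along the lane, against the expected 28 mm. The felt contact says it is at the stop, so I put the 3 mm down to measuring error.
- **New tin:** it stands about 8.5 mm behind the old one, and both are within 1 mm of the lane's centre line.
- **Everything else:** both tins look upright in the pictures. The squat tin is where it was, within about 3 px in the network's reading. The gripper is about 11 cm above the tin tops, touching nothing.
- **Failed or disagreeing checks:** in the wrist pictures the point network never found the tins, and in the last one its mask did not find the new tin either. I read the tin tops there by eye.

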